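# Try sleeves on an inclined gauge pin and sort them

## Task

Check the two brass sleeves on the leaning gauge pin, one at a time: slide a sleeve onto the pin as far as it will go, take it off again and set it down in the green tray if it went right down to the shoulder, or in the red tray if it stuck half-way, before you touch the other one. Do not disturb the other things on the desk, and do not drop a sleeve from high above a tray.

Things in the scene. Friction and masses are not known exactly. Their poses are not given: they have to be found in the camera images.
- sleeve_p_centre (a point): centre (half-way up, on the axis) of a brass sleeve standing upright on the desk: 28 mm outside, 40 mm long, bore 18.4 mm at both mouths, both ends alike, about 70 g; z along its axis. Looks like the other sleeve: only trying shows if the bore is open right through or left narrow half-way down
- sleeve_q_centre (a point): centre (half-way up, on the axis) of a brass sleeve standing upright on the desk: 28 mm outside, 40 mm long, bore 18.4 mm at both mouths, both ends alike, about 70 g; z along its axis. Looks like the other sleeve: only trying shows if the bore is open right through or left narrow half-way down
- gauge_pin: polished steel pin, 16 mm across, 34 mm long, on a small grey stand (base 90 x 76 mm) fixed to the desk; origin on the pin's axis at the face of the dark shoulder (29 mm across, on a 20 mm neck) that ends the slide, 60 mm above the desk; z runs along the pin to its tip, leaning 35 degrees from vertical in a direction that changes from start to start
- pin_tip (a point): centre of the pin's flat end (11.6 mm across; the last 6 mm are tapered). A sleeve that passes slides on until its centre is 20 mm from the shoulder face along the pin; one that fails sticks on the tip with its centre 38 mm from the shoulder face
- green_tray_in (a point): green tray, 100 x 100 mm outside, 22 mm high, walls and floor 4 mm thick, open on top, fixed to the desk; this point is the centre of its inner floor, 4 mm above the desk, z up, x and y along its sides. The two trays may change places
- red_tray_in (a point): red tray, 100 x 100 mm outside, 22 mm high, walls and floor 4 mm thick, open on top, fixed to the desk; this point is the centre of its inner floor, 4 mm above the desk, z up, x and y along its sides. The two trays may change places
- parts_vial_mid (a point): clear vial with red cap, 30 mm across, 44 mm high, standing near a sleeve; point at its middle, half-way up
- gauge_block_25_mid (a point): steel gauge block, 9 x 30 mm (x, y) and 25 mm high, near a sleeve; point at its middle
- clevis_a_mid (a point): dark clevis, 14 x 22 mm (x, y) and 30 mm high, near a sleeve; point at its middle
- spring_mid (a point): compression spring, 16 mm across, 24 mm high, standing near a sleeve; point at its middle
- eraser_mid (a point): eraser, 20 x 46 mm (x, y), 12 mm high, lying on the desk; point at its middle
- oil_bottle_near_mid (a point): yellow oil bottle with red spout, 37 mm across, 94 mm high, standing between the sleeves and the stand; point at its middle
- sleeve_p: the same sleeve; origin at the centre of its lower face
- sleeve_q: the same sleeve; origin at the centre of its lower face

How it is judged (in metres and radians):
On the way, in this order (a step that is already met when the one before it is completed fails the run):
1. the first sleeve is slid onto the pin as far as it goes (((z of sleeve_p_centre in the frame of gauge_pin between 0.015 and 0.025 m and x of sleeve_p_centre in the frame of gauge_pin between -0.004 and 0.004 m and y of sleeve_p_centre in the frame of gauge_pin between -0.004 and 0.004 m and angle between the z axis of sleeve_p_centre and the z axis of gauge_pin, either way round below 0.2 rad) or (z of sleeve_q_centre in the frame of gauge_pin between 0.015 and 0.0425 m and x of sleeve_q_centre in the frame of gauge_pin between -0.004 and 0.004 m and y of sleeve_q_centre in the frame of gauge_pin between -0.004 and 0.004 m and angle between the z axis of sleeve_q_centre and the z axis of gauge_pin, either way round below 0.2 rad))), for 0.1 s.
2. the first sleeve is in its right tray while the other still stands where it stood (within 40 mm) ((((x of sleeve_p_centre in the frame of green_tray_in between -0.04 and 0.04 m and y of sleeve_p_centre in the frame of green_tray_in between -0.04 and 0.04 m and z of sleeve_p_centre in the frame of green_tray_in below 0.026 m) and distance of sleeve_q_centre from where it was at the start of the episode below 0.04 m) or ((x of sleeve_q_centre in the frame of red_tray_in between -0.04 and 0.04 m and y of sleeve_q_centre in the frame of red_tray_in between -0.04 and 0.04 m and z of sleeve_q_centre in the frame of red_tray_in below 0.026 m) and distance of sleeve_p_centre from where it was at the start of the episode below 0.04 m))), for 0.1 s.
3. the second sleeve is slid onto the pin as far as it goes, the first being in its tray ((((x of sleeve_p_centre in the frame of green_tray_in between -0.04 and 0.04 m and y of sleeve_p_centre in the frame of green_tray_in between -0.04 and 0.04 m and z of sleeve_p_centre in the frame of green_tray_in below 0.026 m) and (z of sleeve_q_centre in the frame of gauge_pin between 0.015 and 0.0425 m and x of sleeve_q_centre in the frame of gauge_pin between -0.004 and 0.004 m and y of sleeve_q_centre in the frame of gauge_pin between -0.004 and 0.004 m and angle between the z axis of sleeve_q_centre and the z axis of gauge_pin, either way round below 0.2 rad)) or ((x of sleeve_q_centre in the frame of red_tray_in between -0.04 and 0.04 m and y of sleeve_q_centre in the frame of red_tray_in between -0.04 and 0.04 m and z of sleeve_q_centre in the frame of red_tray_in below 0.026 m) and (z of sleeve_p_centre in the frame of gauge_pin between 0.015 and 0.025 m and x of sleeve_p_centre in the frame of gauge_pin between -0.004 and 0.004 m and y of sleeve_p_centre in the frame of gauge_pin between -0.004 and 0.004 m and angle between the z axis of sleeve_p_centre and the z axis of gauge_pin, either way round below 0.2 rad)))), for 0.1 s.
At the end, for the whole second after the job is handed in: The sleeve that goes down to the shoulder is at rest in the green tray and the one that sticks half-way is at rest in the red tray, each with its centre within 40 mm of the tray's middle along either side and at most 26 mm above the tray's inner floor, standing or lying, and let go (x of sleeve_p_centre in the frame of green_tray_in between -0.04 and 0.04 m and y of sleeve_p_centre in the frame of green_tray_in between -0.04 and 0.04 m and z of sleeve_p_centre in the frame of green_tray_in below 0.026 m and x of sleeve_q_centre in the frame of red_tray_in between -0.04 and 0.04 m and y of sleeve_q_centre in the frame of red_tray_in between -0.04 and 0.04 m and z of sleeve_q_centre in the frame of red_tray_in below 0.026 m and linear speed of each of sleeve_p, sleeve_q below 0.02 m/s); the robot touches nothing.
It fails at once if a bystander (vial, gauge block, clevis, spring, eraser, oil bottle) is moved more than 20 mm (distance of any of parts_vial_mid, gauge_block_25_mid, clevis_a_mid, spring_mid, eraser_mid, oil_bottle_near_mid from where it was at the start of the episode above 0.02 m).
It fails at once if a sleeve is let go with its centre more than 90 mm above the desk over a tray (within 70 mm of the tray's middle) ((height (world z) of sleeve_p_centre above 0.09 m and contact force between the fingers and sleeve_p below 0.05 N and horizontal distance between sleeve_p_centre and green_tray_in below 0.07 m) or (height (world z) of sleeve_p_centre above 0.09 m and contact force between the fingers and sleeve_p below 0.05 N and horizontal distance between sleeve_p_centre and red_tray_in below 0.07 m) or (height (world z) of sleeve_q_centre above 0.09 m and contact force between the fingers and sleeve_q below 0.05 N and horizontal distance between sleeve_q_centre and green_tray_in below 0.07 m) or (height (world z) of sleeve_q_centre above 0.09 m and contact force between the fingers and sleeve_q below 0.05 N and horizontal distance between sleeve_q_centre and red_tray_in below 0.07 m)).
It also fails if it takes over 72 s, if anything falls off the work surface, if the arm or the gripper's body presses on something with over 40 N, if the wrist force passes 120 N, or if a joint passes its speed limit or range.

## Robot

A 7-joint arm with a two-finger parallel gripper is mounted at the origin on a cart in front of the work surface, level with it; the furniture and walls round the work are solid. World frame = base frame: x ahead of the robot, y to its left, z up, the work surface at z = 0. Lengths are in mm, angles in rad, forces in N, time in s.
With the tool pointing down it reaches from about 425 to 950 mm from the base axis. Payload 16.7 kg.
Tool frame: the origin (TCP) lies between the finger pads; the fingertips stand arm.tip_extent ahead of it and the grasp point (between the pads) lies 5 mm behind it (arm.tip_extent is the distance from the TCP to the fingertips, in mm); y points along the fingers, z is the direction in which the jaws open and shut, and the axes are right-handed (so a half turn about y gives the same grasp; the last joint's range is limited). The gripper opens to 94 mm and grips with 3 to 60 N. Pads are 16 mm wide; open, the fingers measure 119 mm over their backs; the gripper's body (75 mm by 177 mm) begins 78 mm behind the grasp point.
Start: joints at [-0.149, 0.426, 0.074, 1.606, -0.034, 1.111, -0.067], TCP at [674.963, -0.019, 219.467] pointing down, gripper open.
Joint ranges: [-2.85, 2.85], [-0.5, 2.14], [-1.23, 1.37], [0.21, 2.46], [-1.02, 4.16], [0.16, 2.05], [-2.73, 2.73]. Speed limits (rad/s): [1.89, 1.89, 2.39, 2.39, 3.01, 3.01, 3.01].

## Interface

Orientations are given as a 3x3 rotation matrix whose columns are the frame's x, y, z axes.
In Python, from rig import arm, jaws, readout, cams, workorder, models gives the robot as it stands. Calls block until the motion is done:
- arm.move_ptp(position, orientation): joint-space move of the TCP to a pose.
- arm.move_l(position, rotation=None, vel=150, max_force=None): straight line of the TCP; rotation=None keeps the orientation; vel is the mean speed in mm/s. With max_force (N) it stops when the force on the tool has changed by that much, and returns True; else False.
- arm.movej(angles): joint-space move.
- jaws.open_jaws() and jaws.gripper_close(): open the fingers fully, or close them until they stop; the grip force is fixed at half the most.
- arm.dwell(seconds).
- arm.ik(position, orientation): joint angles nearest the present ones, or None.
- readout.get_state(): the state.
- cams.snapshot(name): name is "scene" or "side" or "wrist"; returns a dict with "frame" (400x640x3 uint8, red, green, blue), "z_map" (400x640 float32, mm along the optical axis (not along the pixel's ray), 0 where there is no reading), "camera_matrix" (3x3 intrinsics, pixels), "dist" ([k1, k2, p1, p2, k3] as OpenCV has them; the pictures are not rectified), "camera_from_world" (4x4, takes a point from world to camera coordinates). Camera axes: x right, y down, z forward; pixel columns grow to the right and rows downward; lengths in mm; the calibration is good to about 2 mm. A picture is of the moment at which its call begins.
A pose or a line that the arm cannot do raises arm.Unreachable and nothing moves.
- workorder.hand_in(): hands the job in, once; it reports no verdict.
Trained networks look in a picture, given as the dict that the camera call returned (one of the last four; its "shot" number tells which), for a name from the list of things; names that differ only in an ending like _2 or _b are one class to them, and where a whole thing is asked for, a point or a joint stands for the part that bears it (a point fixed in the world has none). Each returns a list of dicts, best first, with "score" (0 to 1); they miss things now and then, are a little off and sometimes report something else, mostly with a low value. They report only what shows in the picture. A call takes as long as a camera call.
- models.look_for(thing, picture): "centre" ([x, y, z] in mm, in world coordinates, good to about 4 mm: the middle of the surface that is visible of it).
- models.regions_of(thing, picture): "mask" (400x640 bool, what is visible of it).
- models.tip_of(thing, picture): "centre" ([x, y, z] in mm, in world coordinates, good to about 4 mm: a listed point, or the origin of a listed thing).
The state is a dict: "time": time; "q": joint angles; "joint_velocities": joint speeds; "effort": joint torques, N m; "eef_pos": TCP position; "tool_rot": TCP orientation; "wrist_force": force on the tool from outside, world axes, zero at the start; "wrist_torque": the same for the moment, N m; "grip_width": finger opening in mm.
Only numpy, scipy, OpenCV 4.12 (cv2) and the standard library are available. Lean on these libraries where they do the work, as an engineer would, in place of code of your own. Each camera call takes 0.05 s, during which the arm holds its last target.

## Working session

There is one attempt and no reset: what is moved stays moved. The work goes in short steps, each a Python script; the robot and the scene stay as the last script left them, time stands still between calls to the robot, and variables do not carry over. Pictures are saved under pics/ and viewed, and the job is handed in when it is done.

```bash
ls; mkdir -p pics; cat > look.py <<'E'
import numpy as np, cv2, pickle
from rig import arm, jaws, readout, cams, workorder, models
names=["sleeve_p_centre","sleeve_q_centre","gauge_pin","pin_tip","green_tray_in","red_tray_in","parts_vial_mid","gauge_block_25_mid","clevis_a_mid","spring_mid","eraser_mid","oil_bottle_near_mid"]
if __name__=="__main__":
    print(arm.tip_extent, readout.get_state()["time"])
    S={}
    for c in ["scene","side","wrist"]:
        s=cams.snapshot(c); S[c]=s
        cv2.imwrite(f"pics/{c}0.png",s["frame"][:,:,::-1])
        for n in names:
            try: r=models.tip_of(n,s)
            except Exception as e: r=[];print(n,e)
            print(c,n,[(np.round(d["centre"]).tolist(),round(d["score"],2)) for d in r[:3]])
    pickle.dump(S,open("s0.pkl","wb"))
    print(readout.get_state()["time"])
E
python3 look.py
```

```text
pics
14.0 0.0
scene sleeve_p_centre [([623.0, 210.0, 20.0], 0.66)]
scene sleeve_q_centre [([457.0, 294.0, 22.0], 0.84), ([627.0, 212.0, 23.0], 0.66)]
scene gauge_pin [([550.0, -93.0, 66.0], 0.55)]
scene pin_tip [([552.0, -117.0, 86.0], 0.63)]
scene green_tray_in [([460.0, -245.0, 8.0], 0.88)]
scene red_tray_in [([632.0, -259.0, 7.0], 0.64)]
scene parts_vial_mid [([672.0, 206.0, 16.0], 0.5)]
scene gauge_block_25_mid [([461.0, 291.0, 0.0], 0.55), ([579.0, 214.0, 12.0], 0.49)]
scene clevis_a_mid [([494.0, 328.0, 16.0], 0.68)]
scene spring_mid [([426.0, 261.0, 12.0], 0.41)]
scene eraser_mid [([413.0, -116.0, 2.0], 0.54)]
scene oil_bottle_near_mid [([425.0, 116.0, 49.0], 0.79)]
side sleeve_p_centre [([625.0, 209.0, 19.0], 0.42)]
side sleeve_q_centre [([459.0, 294.0, 21.0], 0.49)]
side gauge_pin [([545.0, -91.0, 55.0], 0.4), ([548.0, -115.0, 86.0], 0.32)]
side pin_tip [([550.0, -115.0, 88.0], 0.52)]
side green_tray_in [([462.0, -245.0, 5.0], 0.67), ([629.0, 213.0, -1.0], 0.4)]
side red_tray_in [([632.0, -258.0, 6.0], 0.96), ([549.0, -117.0, 87.0], 0.68)]
side parts_vial_mid [([424.0, 111.0, 42.0], 0.49), ([673.0, 202.0, 20.0], 0.4)]
side gauge_block_25_mid []
side clevis_a_mid [([489.0, 332.0, 12.0], 0.55)]
side spring_mid [([424.0, 256.0, 14.0], 0.62), ([414.0, -112.0, 5.0], 0.26)]
side eraser_mid [([414.0, -113.0, 6.0], 0.44)]
side oil_bottle_near_mid [([420.0, 117.0, 43.0], 0.67)]
wrist sleeve_p_centre []
wrist sleeve_q_centre []
wrist gauge_pin []
wrist pin_tip []
wrist green_tray_in []
wrist red_tray_in [([631.0, -261.0, 6.0], 0.9)]
wrist parts_vial_mid []
wrist gauge_block_25_mid []
wrist clevis_a_mid []
wrist spring_mid []
wrist eraser_mid [([417.0, -113.0, 6.0], 0.87)]
wrist oil_bottle_near_mid [([420.0, 110.0, 48.0], 0.83)]
1.95
```

View pics/scene0.png

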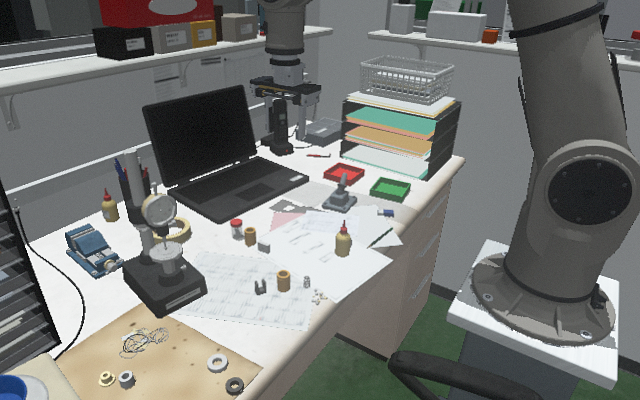

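View pics/side0.png

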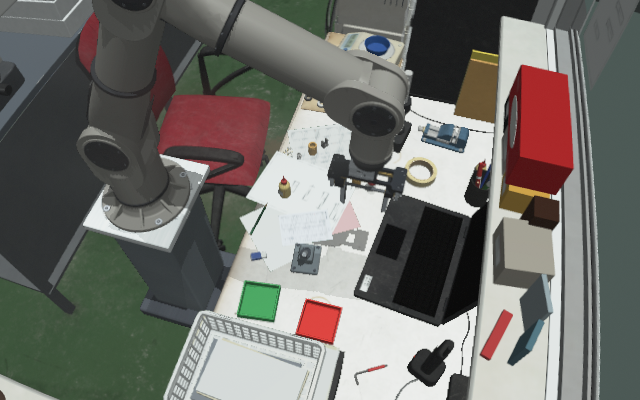

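View pics/wrist0.png

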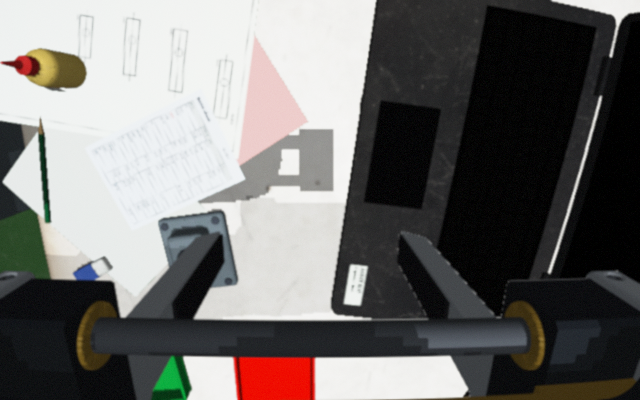

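```bash
python3 - <<'E'
import pickle,numpy as np
S=pickle.load(open("s0.pkl","rb"))
for c in S:
    s=S[c]; T=s["camera_from_world"]; print(c, s["camera_matrix"].tolist(), np.round(s["dist"],4), "pos",np.round(-T[:3,:3].T@T[:3,3]), "axis",np.round(T[2,:3],2), "x",np.round(T[0,:3],2))
E
```

```text
scene [[417.04950498286354, 0.0, 314.9135163304532], [0.0, 417.04950498286354, 198.17856861705994], [0.0, 0.0, 1.0]] [-0.0371  0.      0.      0.      0.    ] pos [ 40. 833. 588.] axis [ 0.47 -0.74 -0.48] x [-0.83 -0.55  0.03]
side [[489.18060065583273, 0.0, 316.4174984811601], [0.0, 489.18060065583273, 205.05342157439412], [0.0, 0.0, 1.0]] [-0.1494  0.      0.      0.      0.    ] pos [ 740. -688. 1238.] axis [-0.15  0.53 -0.84] x [ 0.96  0.26 -0.  ]
wrist [[357.6321022225585, 0.0, 310.30225870632864], [0.0, 357.6321022225585, 200.07949229535743], [0.0, 0.0, 1.0]] [-0.0727  0.      0.      0.      0.    ] pos [676.  74. 385.] axis [-0.   -0.25 -0.97] x [ 1.  0. -0.]
```

```bash
cat > h.py <<'E'
import numpy as np, cv2, pickle
from rig import arm, jaws, readout, cams, workorder, models
def u(v): v=np.asarray(v,float); return v/np.linalg.norm(v)
def rot(approach, jaw):
    """tool y along approach, tool z ~ jaw direction"""
    y=u(approach); z=np.asarray(jaw,float); z=u(z-y*(z@y)); x=np.cross(y,z)
    return np.column_stack([x,y,z])
def pinaxis(az,t=np.radians(35)): return np.array([np.sin(t)*np.cos(az),np.sin(t)*np.sin(az),np.cos(t)])
def st(): return readout.get_state()
def snap(c,fn):
    s=cams.snapshot(c); cv2.imwrite(f"pics/{fn}.png",s["frame"][:,:,::-1]); pickle.dump(s,open(f"{fn}.pkl","wb")); return s
E
python3 - <<'E'
from h import *
s=st(); print(np.round(s["tool_rot"],3).tolist(), s["grip_width"], s["wrist_force"])
a=pinaxis(np.radians(-85)); print(a)
O=np.array([549,-94,60.])
for k in range(0,360,30):
    j=np.array([np.cos(np.radians(k)),np.sin(np.radians(k)),0])
    R=rot(-a,j)
    r=[arm.ik(O+a*d,R) for d in (30,100)]
    print(k,[None if q is None else np.round(q,2).tolist() for q in r])
print("down")
for p,k in [((625,210,25),90),((625,210,25),-90),((458,294,25),-45),((458,294,25),135),((460,-245,40),0),((632,-258,40),0),((460,-245,40),90),((632,-258,40),90),((550,-120,170),0),((550,-120,170),180)]:
    j=np.array([np.cos(np.radians(k)),np.sin(np.radians(k)),0])
    q=arm.ik(np.array(p,float),rot([0,0,-1],j)); print(p,k,None if q is None else np.round(q,2).tolist())
E
```

```text
[[-0.0, -0.0, 1.0], [-1.0, 0.0, -0.0], [-0.0, -1.0, -0.0]] 93.81681686230644 [ 0.41261026 -0.14362267  0.55362977]
[ 0.04999048 -0.5713938   0.81915204]
0 [[0.46, 0.61, -0.08, 1.8, -0.55, 1.11, 0.75], [0.49, 0.56, -0.05, 1.72, -0.52, 1.24, 0.73]]
30 [[0.51, 0.61, -0.14, 1.8, -0.52, 1.1, 1.16], [0.52, 0.56, -0.09, 1.72, -0.5, 1.24, 1.15]]
60 [[0.58, 0.62, -0.24, 1.79, -0.46, 1.08, 1.6], [0.59, 0.57, -0.19, 1.71, -0.45, 1.22, 1.6]]
90 [[0.66, 0.63, -0.35, 1.79, -0.4, 1.06, 2.15], [0.66, 0.58, -0.28, 1.71, -0.41, 1.21, 2.16]]
120 [[0.76, 0.65, -0.49, 1.78, -0.31, 1.05, 2.69], [0.75, 0.59, -0.41, 1.7, -0.34, 1.19, 2.73]]
150 [[-0.17, 0.79, 0.82, 1.84, -1.01, 1.43, -2.43], [-0.1, 0.72, 0.82, 1.76, -0.92, 1.5, -2.49]]
180 [[-0.04, 0.7, 0.62, 1.83, -0.9, 1.32, -2.07], [-0.02, 0.67, 0.68, 1.75, -0.85, 1.44, -2.11]]
210 [[0.03, 0.67, 0.52, 1.83, -0.85, 1.28, -1.68], [0.05, 0.63, 0.58, 1.75, -0.8, 1.4, -1.72]]
240 [[0.12, 0.64, 0.39, 1.82, -0.79, 1.23, -1.24], [0.14, 0.6, 0.45, 1.74, -0.74, 1.36, -1.27]]
270 [[0.2, 0.62, 0.28, 1.82, -0.73, 1.2, -0.69], [0.22, 0.58, 0.33, 1.74, -0.69, 1.33, -0.72]]
300 [[0.31, 0.61, 0.13, 1.81, -0.66, 1.16, -0.13], [0.33, 0.57, 0.17, 1.73, -0.62, 1.29, -0.16]]
330 [[0.4, 0.61, 0.01, 1.81, -0.6, 1.13, 0.34], [0.42, 0.56, 0.05, 1.73, -0.56, 1.26, 0.32]]
down
(625, 210, 25) 90 [-0.22, 0.63, -0.27, 1.76, 0.23, 0.78, 0.96]
(625, 210, 25) -90 [-0.64, 0.64, 0.31, 1.79, -0.26, 0.75, -1.77]
(458, 294, 25) -45 [-0.75, 0.47, 0.08, 2.05, -0.06, 0.62, -1.42]
(458, 294, 25) 135 [-0.33, 0.51, -0.44, 2.02, 0.34, 0.68, 1.37]
(460, -245, 40) 0 [0.25, 0.42, 0.14, 2.1, -0.1, 0.63, 0.46]
(632, -258, 40) 0 [0.21, 0.63, 0.11, 1.72, -0.09, 0.8, 0.37]
(460, -245, 40) 90 [0.49, 0.42, -0.15, 2.08, 0.11, 0.64, 1.84]
(632, -258, 40) 90 [0.43, 0.63, -0.19, 1.7, 0.15, 0.82, 1.74]
(550, -120, 170) 0 [0.01, 0.3, 0.1, 1.91, -0.04, 0.93, 0.14]
(550, -120, 170) 180 [-0.77, 0.59, 1.22, 1.95, -0.64, 1.06, -2.41]
```

```bash
python3 - <<'E'
import pickle,cv2
S=pickle.load(open("s0.pkl","rb"))
a=S["side"]["frame"][225:330,225:355,::-1]; b=S["scene"]["frame"][150:230,300:430,::-1]
a=cv2.resize(a,None,fx=4,fy=4,interpolation=cv2.INTER_CUBIC); cv2.imwrite("pics/side0c.png",a)
cv2.imwrite("pics/scene0c.png",cv2.resize(b,None,fx=5,fy=5,interpolation=cv2.INTER_CUBIC))
E
```

```text
(no output)
```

View pics/side0c.png

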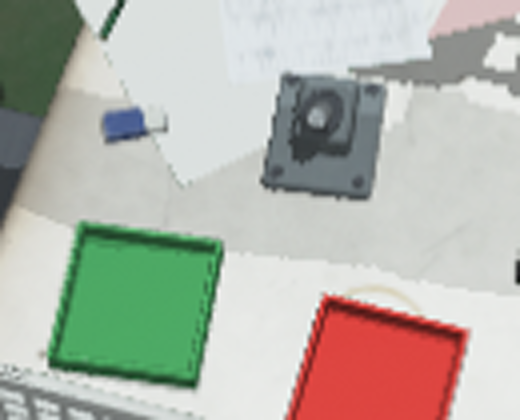

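View pics/scene0c.png

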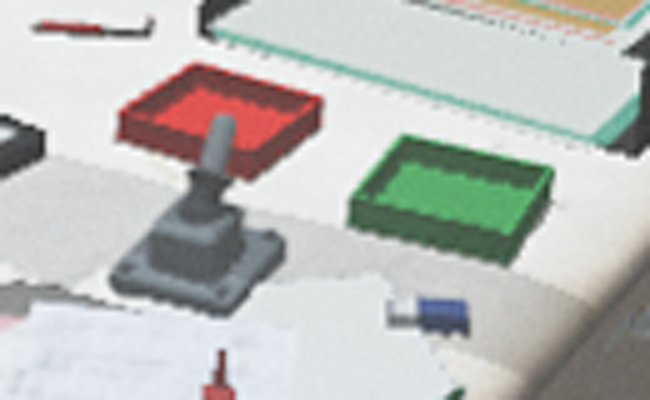

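```bash
python3 - <<'E'
from h import *
a=pinaxis(np.radians(-85)); O=np.array([549,-94,60.]); P=O+a*(34+40)
for i,k in enumerate([0,90]):
    j=np.array([np.cos(np.radians(k)),np.sin(np.radians(k)),0])
    arm.move_ptp(P,rot(-a,j)); s=snap("wrist",f"w1_{i}")
    for n in ["gauge_pin","pin_tip"]:
        r=models.tip_of(n,s); print(k,n,[(np.round(d["centre"],1).tolist(),round(d["score"],2)) for d in r[:3]])
    print(st()["time"])
E
```

```text
0 gauge_pin [([547.3, -98.7, 60.4], 0.62)]
0 pin_tip [([545.6, -112.0, 92.9], 0.79)]
3.0833
90 gauge_pin []
90 pin_tip [([546.3, -110.9, 92.5], 0.58), ([622.1, 208.8, 2.1], 0.57)]
4.525
```

View pics/w1_0.png

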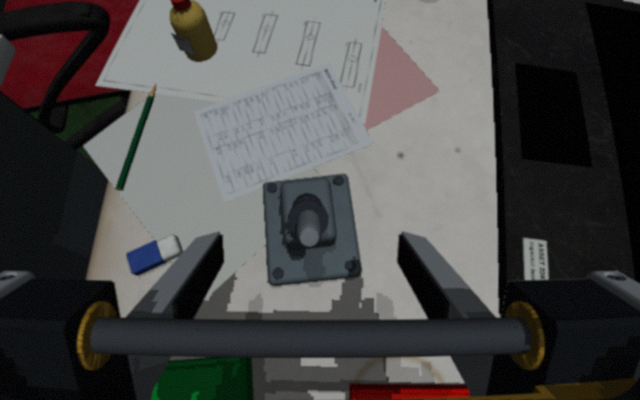

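View pics/w1_1.png

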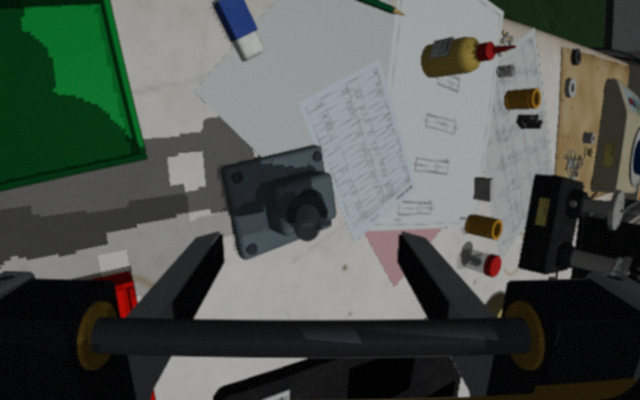

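```bash
cat >> h.py <<'E'
def cloud(s, r0=0,r1=400,c0=0,c1=640):
    """world points for a pixel block, returns (h,w,3), nan where none"""
    K=s["camera_matrix"];T=s["camera_from_world"]
    rr,cc=np.mgrid[r0:r1,c0:c1]
    px=np.stack([cc,rr],-1).reshape(-1,1,2).astype(np.float64)
    n=cv2.undistortPoints(px,K,s["dist"]).reshape(-1,2)
    z=s["z_map"][r0:r1,c0:c1].reshape(-1).astype(float); z[z<=0]=np.nan
    pc=np.column_stack([n*z[:,None],z])
    return ((pc-T[:3,3])@T[:3,:3]).reshape(r1-r0,c1-c0,3)
def proj(s,P):
    T=s["camera_from_world"]; 
    rv,_=cv2.Rodrigues(T[:3,:3]); return cv2.projectPoints(np.asarray(P,float).reshape(-1,3),rv,T[:3,3],s["camera_matrix"],s["dist"])[0].reshape(-1,2)
E
python3 - <<'E'
from h import *
for i,(r0,r1,c0,c1) in enumerate([(170,290,255,370),(140,265,215,345)]):
    s=pickle.load(open(f"w1_{i}.pkl","rb"))
    W=cloud(s,r0,r1,c0,c1); z=W[...,2]
    im=s["frame"][r0:r1,c0:c1,::-1]; im=cv2.convertScaleAbs(im,alpha=2.2)
    d=cv2.applyColorMap(np.clip(np.nan_to_num(z)*2.6,0,255).astype(np.uint8),cv2.COLORMAP_JET)
    cv2.imwrite(f"pics/w1z_{i}.png",np.vstack([cv2.resize(im,None,fx=3,fy=3,interpolation=cv2.INTER_CUBIC)[:300],cv2.resize(d,None,fx=3,fy=3,interpolation=cv2.INTER_NEAREST)[:300]]) if 0 else np.hstack([cv2.resize(x,None,fx=3,fy=3,interpolation=cv2.INTER_NEAREST) for x in (im,d)]))
    for lo in range(30,96,5):
        m=(z>lo)&(z<=lo+5); print(lo,m.sum(),np.round(W[m].mean(0),1),np.round(W[m].std(0),1))
E
```

```text
30 49 [ 550.4 -106.    32.4] [12.9  2.   1.4]
35 608 [547.1 -83.5  38.6] [16.2 17.5  1.3]
40 1141 [545.8 -74.3  41. ] [12.3 13.6  0.8]
45 102 [545.9 -75.9  47.9] [5.9 2.1 1.3]
50 33 [548.  -88.3  52.2] [ 7.3 13.1  1.9]
55 164 [549.6 -99.   58. ] [10.9  2.7  1.3]
60 302 [547.9 -92.   62.9] [9.1 2.9 1.5]
65 251 [547.2 -89.   66.7] [5.1 3.6 1.2]
70 54 [549.  -97.4  72.4] [4.3 2.2 1.4]
75 66 [ 549.6 -101.2   77.5] [4.4 3.1 1.5]
80 108 [ 550.4 -108.4   82.9] [5.  5.8 1.5]
85 391 [ 550.6 -113.2   87.6] [3.7 4.1 1.3]
90 61 [ 550.8 -111.7   90.6] [2.4 1.1 0.5]
95 0 [nan nan nan] [nan nan nan]
30 234 [539.9 -98.   32.5] [13.3 12.9  1.4]
35 610 [540.3 -93.2  38.2] [13.2 16.2  1.4]
40 1088 [540.1 -80.2  41.1] [ 9.9 16.2  0.8]
45 54 [538.2 -79.1  47.1] [2.  3.6 1.3]
50 151 [ 547.9 -105.1   53.6] [5.1 1.3 1. ]
55 165 [ 540.6 -101.2   57.3] [4.4 2.2 1.5]
60 206 [540.5 -94.2  62.8] [5.1 4.3 1.4]
65 245 [545.7 -90.7  66.6] [5.  6.5 1.2]
70 62 [ 543.4 -104.2   72.6] [1.6 5.5 1.4]
75 83 [ 544.4 -108.9   77.7] [2.3 6.  1.5]
80 196 [ 546.8 -132.5   83. ] [ 4.4 26.   1.3]
85 450 [ 549.1 -127.7   87.5] [ 4.1 24.3  1.4]
90 127 [ 549.3 -150.    91.6] [ 3.3 29.9  1.4]
95 20 [ 549.2 -175.7   96.3] [2.9 0.6 1.2]<stdin>:9: RuntimeWarning: Mean of empty slice.
  ret = um.true_divide(
  ret = _var(a, axis=axis, dtype=dtype, out=out, ddof=ddof,
  arrmean = um.true_divide(arrmean, div, out=arrmean,
  ret = um.true_divide(
```

View pics/w1z_0.png

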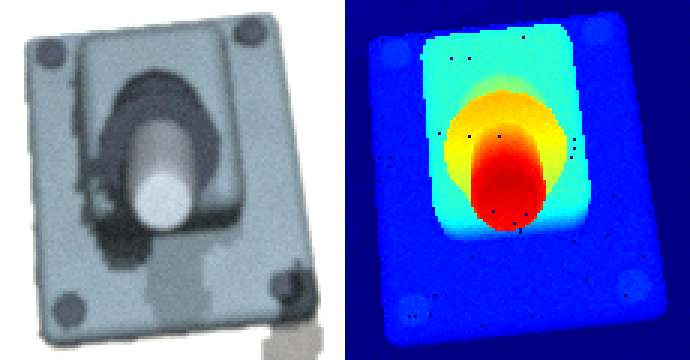

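View pics/w1z_1.png

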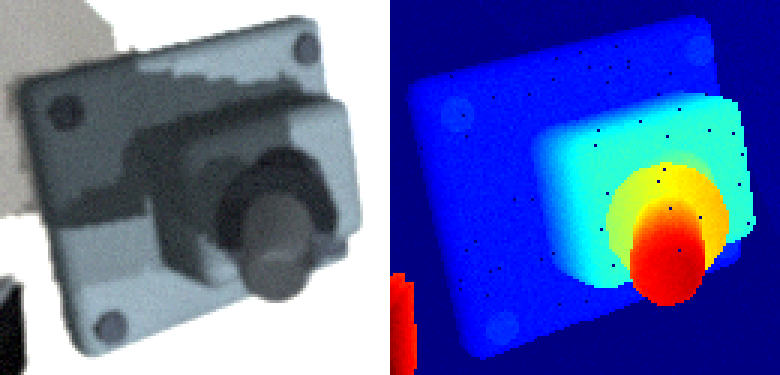

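```bash
cat > fitpin.py <<'E'
from h import *
from scipy.optimize import least_squares
SEG=[((14.5,-6),(14.5,0)),((14.5,0),(8,0)),((8,0),(8,28)),((8,28),(5.8,34)),((5.8,34),(0,34))]
def dist(p,P):
    a=pinaxis(p[3],p[4]); d=P-p[:3]; h=d@a; r=np.linalg.norm(d-np.outer(h,a),axis=1)
    q=np.column_stack([r,h]); D=[]
    for A,B in SEG:
        A=np.array(A,float);B=np.array(B,float);t=np.clip((q-A)@(B-A)/((B-A)@(B-A)),0,1); D.append(np.linalg.norm(q-A-t[:,None]*(B-A),axis=1))
    return np.min(D,0),h,r
def sel(s,p0):
    uv=proj(s,np.array(p0[:3])+pinaxis(p0[3],p0[4])*17)[0].astype(int)
    W=cloud(s,max(uv[1]-70,0),min(uv[1]+70,400),max(uv[0]-70,0),min(uv[0]+70,640)).reshape(-1,3); W=W[~np.isnan(W[:,0])]
    d,h,r=dist(p0,W); return W[(h>-2)&(h<45)&(r<22)]
def fit(Ps,p0=(548,-93,60,np.radians(-85),np.radians(35)),tilt=True,n=4):
    p=np.array(p0,float)
    P=Ps
    for k in range(n):
        d,h,r=dist(p,P); Q=P[d<(6,4,2.5,2)[k]]
        f=lambda x: np.r_[dist(x,Q)[0], 1000*(x[4]-np.radians(35))*(not tilt)]
        p=least_squares(f,p,loss="soft_l1",f_scale=0.7).x
    return p,len(Q),np.sqrt(np.mean(dist(p,Q)[0]**2))
E
python3 - <<'E'
from fitpin import *
p0=(548,-93,60,np.radians(-85),np.radians(35))
A=[]
for n in ["w1_0","w1_1"]:
    s=pickle.load(open(n+".pkl","rb")); P=sel(s,p0); A.append(P)
S=pickle.load(open("s0.pkl","rb"))
C=[sel(S[c],p0) for c in ("scene","side")]
for nm,P in [("w0",A[0]),("w1",A[1]),("both",np.vstack(A)),("scene",C[0]),("side",C[1])]:
    for t in (True,False):
        p,n,e=fit(P,tilt=t); a=pinaxis(p[3],p[4]); print(nm,t,np.round(p[:3],2),np.round(np.degrees(p[3:]),1),n,round(e,2),"tip",np.round(p[:3]+34*a,2))
E
```

```text
w0 True [548.36 -96.71  59.87] [-82.   34.8] 1410 0.52 tip [ 551.04 -115.91   87.8 ]
w0 False [548.35 -96.65  59.89] [-82.  35.] 1410 0.52 tip [ 551.05 -115.96   87.75]
w1 True [548.72 -96.05  60.1 ] [-82.3  35.1] 1427 0.49 tip [ 551.34 -115.4    87.93]
w1 False [548.72 -96.06  60.09] [-82.3  35. ] 1427 0.49 tip [ 551.33 -115.38   87.94]
both True [548.62 -96.43  59.93] [-82.4  34.9] 2836 0.53 tip [ 551.21 -115.71   87.82]
both False [548.62 -96.4   59.95] [-82.4  35. ] 2836 0.53 tip [ 551.21 -115.73   87.8 ]
scene True [547.87 -95.46  58.12] [-84.8  38.4] 57 0.97 tip [ 549.78 -116.47   84.78]
scene False [548.04 -96.04  57.67] [-86.  35.] 55 0.95 tip [ 549.41 -115.5    85.52]
side True [544.42 -98.51  60.5 ] [-78.6  33.9] 60 0.94 tip [ 548.17 -117.11   88.71]
side False [544.66 -98.22  60.65] [-81.5  35. ] 64 1.04 tip [ 547.56 -117.5    88.5 ]
```

```bash
python3 - <<'E'
from h import *
S=pickle.load(open("s0.pkl","rb"))
for c in ("scene","side"):
    W=cloud(S[c]).reshape(-1,3); W=W[~np.isnan(W[:,0])]
    W=W[(W[:,0]>380)&(W[:,0]<780)&(W[:,1]>-330)&(W[:,1]<460)]
    H=np.full((20,16),-1.)
    i=((W[:,0]-380)//25).astype(int); j=((W[:,1]+330)//40).astype(int)
    for y in range(19,-1,-1):
        row=[]
        for x in range(16):
            z=W[(i==x)&(j==y),2]; row.append(f"{np.percentile(z,98):4.0f}" if len(z)>2 else "   .")
        print(-330+40*y,*row)
    print("x from 380 step 25")
E
```

```text
430    0    1    0    0    1    1    1   31  115  252  233  162  285  290  181    .
390    1    1    1    1    1    2    2   45  209  226  115   46  291  292  182    .
350    2    2    2    2    2    1    2    2    2   44   45   46    .    .    .    .
310    2    2    2   26   30    2    2    2    2    2    2    2    2    1    2   24
270    4    2   38   38    1    0    0    0    0    1    0    0    1    0    0   23
230    3   21    0    1    0    0    1    0   -0   -1   -1   -1   -1   -1   -0   22
190    1    1    1    1    1    1    1   23   24   38   39   43   42   -1   16   16
150    1    1    1    1    0    0    1    1    0    0    1   -0   -1   -1   17   18
110   47   84   52    1    1    1    1    1    1    1   -0   -1   -0   16   17   17
70   30   66   -0    1    0    1    1    1    1    0   -1   -1   -0   17   18   18
30    1    1    1    2    2    2    2    2  343  534  532  530  530  526  343  341
-10    0    0    2    1    1    2    1    1  344  516  524  413  411  342  344  344
-50    0    0    1    2    5   12   12   14  344  510  531  520  315  341  344  343
-90   -0  
[... 1605 characters left out ...]
346
-50  768  762  748  735  723  710  698  685  672  658  645  635  626  614  347  346
-90  759  751  734  718  705  690  677  662  646  643  643  634  623  611   23   22
-130   14   17   10    6    6   39   91   63   16    4    4    5   19   23   22   21
-170   10    5    4    4    5   16   15   12    6    4    6    4   20   22   21   22
-210   17   23   23   24   24    5    4    4    6    6   20    4    4    3   13   19
-250   20   24    8    8   22   20    5   22   24   23   22   23    3    4    4    4
-290    4   23    8   11   23   23    3   23   22    8    9   23    4    5    4    5
-330    5   23   24   26   24    6    4   22   23   24   25   26    4    4    5    4
x from 380 step 25
```

```bash
cat > sleeve.py <<'E'
from h import *
from scipy.optimize import least_squares
def fit_up(s,xy,zb=0):
    W=cloud(s).reshape(-1,3); W=W[~np.isnan(W[:,0])]
    c=np.array(xy,float)
    for R in (24,19,17):
        P=W[(np.hypot(W[:,0]-c[0],W[:,1]-c[1])<R)&(W[:,2]>zb+8)&(W[:,2]<zb+46)]
        def f(p):
            r=np.hypot(P[:,0]-p[0],P[:,1]-p[1]); h=P[:,2]-p[2]
            out=np.hypot(r-14,np.maximum(h-40,0)); top=np.hypot(h-40,np.maximum(np.maximum(9.2-r,r-14),0)); inn=np.hypot(r-9.2,np.maximum(h-40,0))
            return np.minimum(np.minimum(out,top),inn)
        q=least_squares(f,[*c,zb],loss="soft_l1",f_scale=.7).x; c=q[:2]
    return q,len(P),np.sqrt(np.mean(f(q)**2))
def jaw(k): return np.array([np.cos(np.radians(k)),np.sin(np.radians(k)),0])
DOWN=np.array([0,0,-1.])
E
python3 - <<'E'
from sleeve import *
R=rot(DOWN,jaw(90))
arm.move_ptp([624,210,120],R)
s=snap("wrist","w2"); print(fit_up(s,(624,210)),st()["time"],np.round(st()["q"],2))
print(models.tip_of("sleeve_p_centre",s)[:2])
E
```

```text
(array([ 6.25489310e+02,  2.09981755e+02, -2.83628379e-02]), 1236, np.float64(0.47692495961821874)) 6.0 [-0.23  0.51 -0.25  1.72  0.15  0.94  1.02]
[{'centre': [624.8, 213.5, 18.3], 'score': 0.79}]
```

View pics/w2.png

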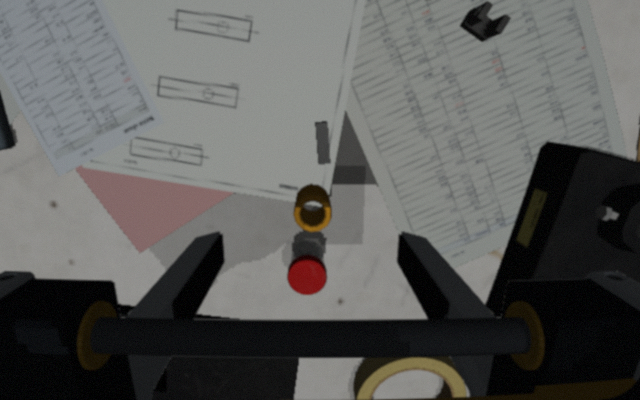

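```bash
python3 - <<'E'
from sleeve import *
arm.move_l([625.5,210,60],vel=200)
arm.move_l([625.5,210,25],vel=120)
jaws.gripper_close(); s=st(); print(s["grip_width"],s["time"],s["wrist_force"])
arm.move_l([625.5,210,170],vel=250)
s=st(); print(s["grip_width"],s["time"],s["wrist_force"],s["eef_pos"])
a=pinaxis(np.radians(-82.3)); O=np.array([548.6,-96.4,60.]); R=rot(-a,jaw(0))
# sleeve centre (tool): 10 below grasp point -> TCP + 5 along approach
pre=O+a*(34+20+25+5)
arm.move_ptp(pre,R); s=st(); print(s["grip_width"],s["time"],s["wrist_force"],s["eef_pos"]-pre)
snap("wrist","w3"); snap("side","s3"); snap("scene","c3")
E
```

```text
27.611264553009956 7.975 [-0.01727259 -0.0022736   0.38932184]
27.816992866219145 8.7083 [-0.32522675  0.44260014 -2.1544273 ] [624.82281193 209.65107091 168.62605596]
27.973993971776608 10.075 [ 0.83384437  0.84321626 -1.29706409] [0.58572674 2.03386099 0.0761131 ]
```

View pics/w3.png

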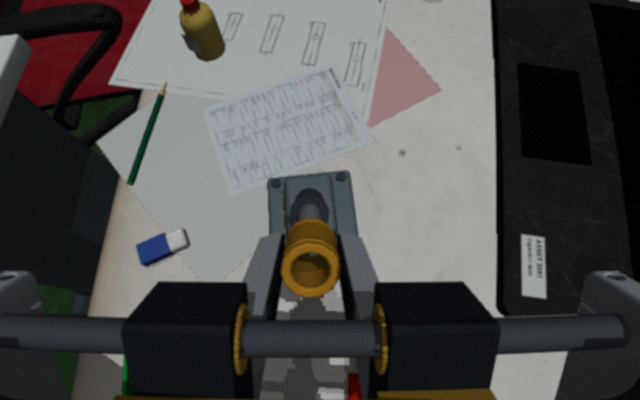

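View pics/c3.png

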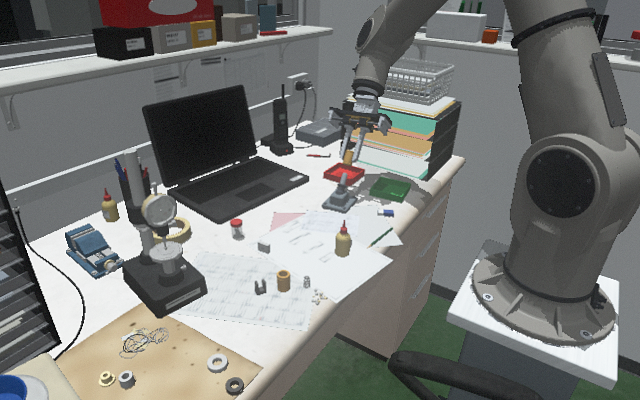

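```bash
cat > fitheld.py <<'E'
from h import *
from scipy.optimize import least_squares
def held(s,c0,a0):
    """fit sleeve axis (centre, direction) from wrist depth; gold pixels"""
    hsv=cv2.cvtColor(s["frame"],cv2.COLOR_RGB2HSV); g=(hsv[...,0]>10)&(hsv[...,0]<30)&(hsv[...,1]>110)
    W=cloud(s); m=g&~np.isnan(W[...,0])&(np.linalg.norm(W-c0,axis=2)<40); P=W[m]
    e1=u(np.cross(a0,[1,0,0])); e2=np.cross(a0,e1)
    def res(p,P):
        a=u(a0+p[3]*e1+p[4]*e2); d=P-c0-p[0]*a0-p[1]*e1-p[2]*e2; h=d@a; r=np.linalg.norm(d-np.outer(h,a),axis=1)
        H=np.maximum(np.abs(h)-20,0); rr=np.maximum(np.maximum(9.2-r,r-14),0)
        return np.min([np.hypot(r-14,H),np.hypot(h-20,rr),np.hypot(h+20,rr),np.hypot(r-9.2,H)],0)
    p=np.zeros(5)
    for th in (8,4,2.5):
        Q=P[res(p,P)<th]; p=least_squares(res,p,args=(Q,),loss="soft_l1",f_scale=.6).x
    return c0+p[0]*a0+p[1]*e1+p[2]*e2, u(a0+p[3]*e1+p[4]*e2), len(Q), np.sqrt(np.mean(res(p,Q)**2))
E
python3 - <<'E'
from fitheld import *
a=pinaxis(np.radians(-82.3)); O=np.array([548.6,-96.4,60.]); pre=O+a*84
S=st(); print(S["eef_pos"]-pre, np.degrees(np.arccos(-S["tool_rot"][:,1]@a)), S["time"])
s=snap("wrist","w4"); S=st()
e=S["eef_pos"]; y=S["tool_rot"][:,1]; print(e-pre,y,-a)
c,d,n,rm=held(s,e+5*y,-y)
print(c-(e+5*y),"tool frame",np.round(S["tool_rot"].T@(c-(e+5*y)),2), "axis diff deg (tool)",np.round(np.degrees(S["tool_rot"].T@(d+y)),2),n,rm)
v=c-O; print("sleeve rel pin: h",v@a,"lat",v-a*(v@a))
E
```

```text
[0.59810361 1.9092465  0.27930283] 0.0823993938288747 10.225
[0.50428061 1.55413146 0.26035402] [-0.07803905  0.56817093 -0.81920187] [-0.07685132  0.56840461 -0.81915204]
[0.32440548 0.81727401 0.27159997] tool frame [-0.83  0.22  0.34] axis diff deg (tool) [-0.05  0.    0.23] 3773 0.4968713282510231
sleeve rel pin: h 78.15152267479553 lat [0.88795405 1.88795863 1.2267368 ]
```

```bash
cat > chk.py <<'E'
from fitheld import *
a=pinaxis(np.radians(-82.3)); O=np.array([548.6,-96.4,60.])
def check(fn):
    S=st(); s=snap("wrist",fn)
    e=S["eef_pos"]; y=S["tool_rot"][:,1]
    c,d,n,rm=held(s,e+5*y,-y)
    v=c-O; lat=v-a*(v@a)
    print("offset tool",np.round(S["tool_rot"].T@(c-(e+5*y)),2),"axdiff",np.round(np.degrees(S["tool_rot"].T@(d+y)),2),n,round(rm,2),"h",round(v@a,2),"lat",np.round(lat,2),"t",S["time"])
    w=e+5*y-O; print("by eef: h",round(w@a,2),"lat",np.round(w-a*(w@a),2)); return lat
E
python3 - <<'E'
from chk import *
arm.dwell(0.3); print(st()["eef_pos"]-(O+a*84)); check("w5")
E
```

```text
[0.06705608 0.15306464 0.05752675]
offset tool [-0.55  0.07  0.22] axdiff [-0.06  0.    0.13] 3774 0.49 h 78.89 lat [0.29 0.59 0.39] t 10.575
by eef: h 78.97 lat [0.07 0.13 0.09]
```

```bash
python3 - <<'E'
from chk import *
cor=np.array([-0.4,-0.75,-0.5]); cor-=a*(cor@a)
P=lambda h: O+a*(h+5)+cor
arm.move_l(P(57),vel=80)
hit=arm.move_l(P(19),vel=40,max_force=12); S=st()
print(hit,S["time"],S["wrist_force"],S["grip_width"]); w=S["eef_pos"]+5*S["tool_rot"][:,1]-O; print("h",w@a,"lat",w-a*(w@a))
check("w6"); S=st(); print(S["wrist_force"])
E
```

```text
True 11.9333 [-0.22589013 -3.4654299   7.02036584] 27.75510547806516
h 19.952175600643436 lat [-0.57034969 -0.74933112 -0.46644715]
offset tool [-0.34  0.02  0.19] axdiff [-0.6   0.    0.15] 3305 0.48 h 19.94 lat [-0.38 -0.46 -0.28] t 11.9333
by eef: h 19.95 lat [-0.57 -0.75 -0.47]
[-1.03910834 -2.95419934  6.68392186]
```

View pics/w6.png

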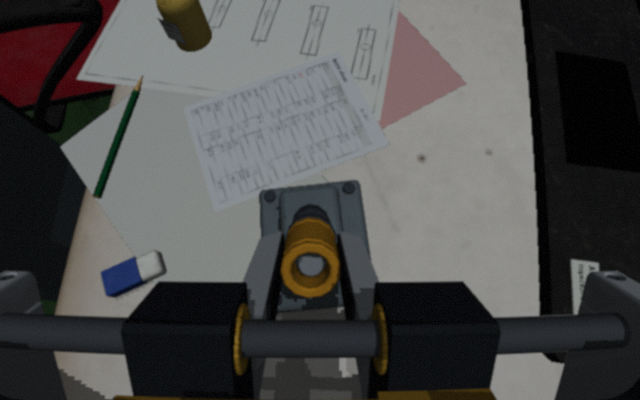

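```bash
python3 - <<'E'
from chk import *
S=pickle.load(open("s0.pkl","rb"))
for c in ("scene","side"):
    W=cloud(S[c]).reshape(-1,3); W=W[~np.isnan(W[:,0])]
    W=W[(W[:,0]>380)&(W[:,0]<780)&(W[:,1]>-480)&(W[:,1]<-280)]
    i=((W[:,0]-380)//25).astype(int); j=((W[:,1]+480)//20).astype(int)
    for y in range(9,-1,-1):
        print(-480+20*y,*[(lambda z:f"{np.percentile(z,98):4.0f}" if len(z)>2 else "   .")(W[(i==x)&(j==y),2]) for x in range(16)])
cor=np.array([-0.4,-0.75,-0.5])
arm.move_l(O+a*(90+5)+cor,vel=150); s=st(); print(s["time"],s["grip_width"],s["wrist_force"])
q=arm.ik([461,-246,110],rot([0,0,-1],[1,0,0])); print(np.round(q,2))
E
```

```text
-300    0   21   20   20   19   20   -1   17   19   18   17   20    .   -1   -1   -0
-320   -0   -0    .    .    .    .   -1    0   19   19   18   20    .   -1   -1   -0
-340    0   -0    .   -1    0   -2   -1    1   -1    .    .    .    .   -0   -2   -0
-360   -0   17   -1   11   19    0   16   18    0   -1   -1   -0   67   -0   -0    3
-380  204  217  226  226  220  209  209  214  213  214  221  220  213  206    0    4
-400  214  227  227  227  228  228  227  228  228  228  228  229  229  208    0   -1
-420  214  329  333  333  333  333  333  332  332  332  332  333  268  207   -0   -2
-440  217  331  252  275  277  274  267  267  258  257  246  323  307  187    .   -0
-460  215  330  265  292  292  291  292  291  291  292  291  330  332  180    .    0
-480  219  331  266  282  163  162  167  171  293  263  264  330  332  174    .   -2
-300    5   23   24   27   25   23    3   22   21    9    8   22    3    4    5    6
-320    4   22   19    4    5    5    5   22   23   25   26   26    4    4    3    2
-340    .    .    .    .    .    .    .    .    .    .    .    .    .    4    5    4
-360    .    .    .    .    .    .    .    .    .    .    .    .    .    4    4    8
-380    .    .    .    .    .    .    .    .    .    .    .    .  226  207    6    9
-400  226  229  230  231  231  230  233  231  231  231  232  231  234  231    5    7
-420  226  333  336  336  336  336  335  336  335  335  335  335  294  230    4    4
-440  229  335  333  245  244  241  253  254  253  254  252  334  334  225    4    7
-460  227  336  330  295  296  295  296  295  295  294  294  334  334  224    .    .
-480  230  336  335  296  295  295  296  296  296  296  296  336  333  223    .    .
12.6083 28.046664094820336 [-0.5512771  -0.02282125 -0.59962255]
[ 0.22  0.32  0.18  2.06 -0.08  0.78  0.44]
```

```bash
python3 - <<'E'
from chk import *
R=rot([0,0,-1],[1,0,0])
arm.move_ptp([461,-244,95],R)
s=snap("wrist","w7")
print([(np.round(d["centre"],1),d["score"]) for n in ("green_tray_in",) for d in models.tip_of(n,s)[:2]], st()["time"])
arm.move_l([461,-244,39],vel=120); arm.dwell(0.25); S=st(); print(S["eef_pos"],S["grip_width"],S["wrist_force"])
jaws.open_jaws(); print(st()["time"],st()["wrist_force"])
arm.move_l([461,-244,130],vel=250)
s=snap("wrist","w8"); print(st()["time"])
E
```

```text
[(array([ 466.2, -245.6,    2.2]), 0.93)] 13.3167
[ 461.43560374 -244.11106469   39.66030052] 27.6468545813228 [ 0.59691872 -0.28135559  0.00796784]
15.2917 [ 0.39916565  0.14694143 -0.09238605]
15.8583
```

View pics/w8.png

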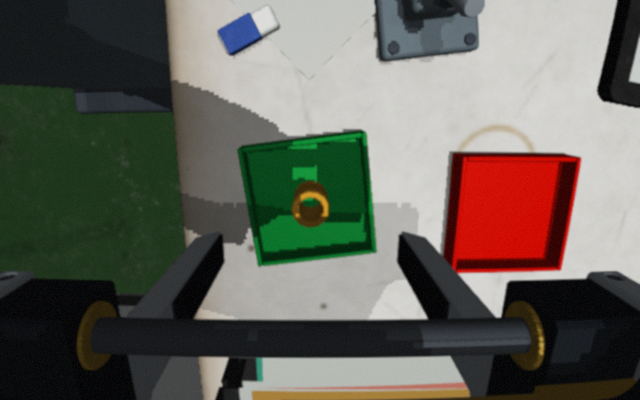

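```bash
python3 - <<'E'
from sleeve import *
arm.move_ptp([540,40,240],rot(DOWN,jaw(67)))
arm.move_ptp([458,294,120],rot(DOWN,jaw(135)))
arm.dwell(0.15)
s=snap("wrist","w9"); print(fit_up(s,(458,294)),st()["time"],np.round(st()["q"],2),st()["eef_pos"])
for n in ("clevis_a_mid","spring_mid","sleeve_q_centre"): print(n,[(np.round(d["centre"],1),d["score"]) for d in models.tip_of(n,s)[:2]])
E
```

```text
(array([4.59259646e+02, 2.95331805e+02, 8.70609416e-02]), 1336, np.float64(1.405358610337453)) 18.3833 [-0.35  0.36 -0.41  1.97  0.19  0.85  1.5 ] [458.90753977 293.05493161 120.43678256]
clevis_a_mid [(array([489. , 332. ,  17.6]), 0.64), (array([425.7, 260. ,   8.7]), 0.33)]
spring_mid [(array([426.1, 260.5,   8.9]), 0.53)]
sleeve_q_centre [(array([458.3, 293.5,  22.1]), 0.77)]
```

View pics/w9.png

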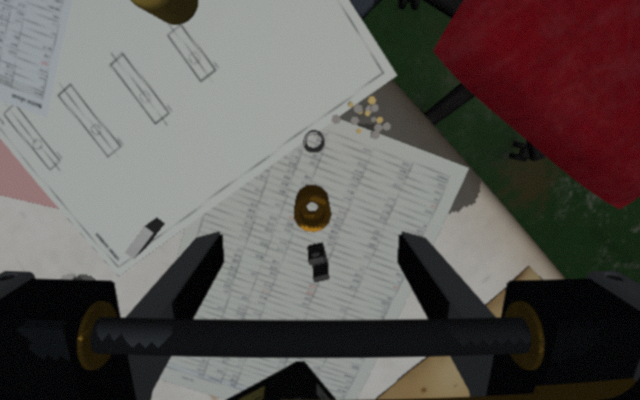

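```bash
python3 - <<'E'
from sleeve import *
from scipy.optimize import least_squares
s=pickle.load(open("w9.pkl","rb"))
W=cloud(s).reshape(-1,3); W=W[~np.isnan(W[:,0])]; c=np.array([458.8,294.5])
for k in range(5):
    P=W[(np.hypot(*(W[:,:2]-c).T)<20)&(np.hypot(*(W[:,:2]-c).T)>8.5)&(W[:,2]>8)&(W[:,2]<46)]
    def f(p):
        r=np.hypot(P[:,0]-p[0],P[:,1]-p[1]); h=P[:,2]-p[2]
        return np.minimum(np.hypot(r-14,np.maximum(h-40,0)),np.hypot(h-40,np.maximum(np.maximum(9.2-r,r-14),0)))
    q=least_squares(f,[*c,0],loss="soft_l1",f_scale=.7).x; c=q[:2]; print(q,len(P),np.sqrt(np.mean(f(q)**2)))
T=P[P[:,2]>38.5]; print((T[:,:2].max(0)+T[:,:2].min(0))/2)
E
```

```text
[ 4.59195920e+02  2.95244527e+02 -1.33853205e-01] 1137 2.084949952280207
[ 4.59220434e+02  2.95342279e+02 -1.41762272e-01] 1125 1.9498410369485948
[ 4.59218350e+02  2.95357297e+02 -1.41723227e-01] 1122 1.9332016344661938
[ 4.59210938e+02  2.95361286e+02 -1.41719295e-01] 1123 1.9387695640642628
[ 4.59210933e+02  2.95361284e+02 -1.41718862e-01] 1123 1.938768539266774
[459.23748375 295.17938738]
```

```bash
python3 - <<'E'
from chk import *
arm.move_l([459.2,295.2,60],vel=200)
arm.move_l([459.2,295.2,25],vel=120)
jaws.gripper_close(); s=st(); print(s["grip_width"],s["time"],s["eef_pos"])
arm.move_l([459.2,295.2,150],vel=250)
arm.move_ptp([540,40,240],rot([0,0,-1],[np.cos(1.1),np.sin(1.1),0]))
arm.move_ptp(O+a*84,rot(-a,[1,0,0])); arm.dwell(0.6); s=st(); print(s["grip_width"],s["time"],s["eef_pos"]-O-a*84)
check("w10")
E
```

```text
27.90274189168219 20.4583 [459.18451269 295.19305903  24.9656778 ]
28.13130769375389 23.675 [0.03939118 0.09652766 0.13727816]
offset tool [-0.33  0.1   0.21] axdiff [-0.59  0.    0.18] 3477 0.58 h 78.96 lat [0.24 0.41 0.26] t 23.675
by eef: h 79.06 lat [0.04 0.13 0.09]
```

View pics/w10.png

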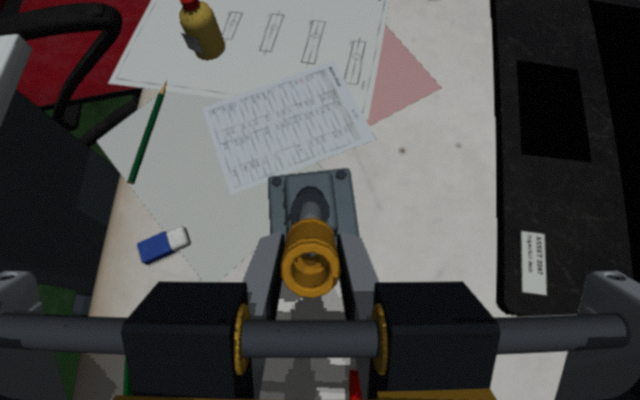

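```bash
python3 - <<'E'
from chk import *
cor=np.array([-0.3,-0.55,-0.35]); cor-=a*(cor@a)
P=lambda h: O+a*(h+5)+cor
arm.move_l(P(57),vel=80)
hit=arm.move_l(P(19),vel=40,max_force=12); S=st()
print(hit,S["time"],S["wrist_force"],S["grip_width"]); w=S["eef_pos"]+5*S["tool_rot"][:,1]-O; print("h",w@a,"lat",w-a*(w@a))
check("w11"); S=st(); print(S["wrist_force"])
E
```

```text
True 24.7333 [ 0.13797577 -2.17165416  4.89333564] 27.678416060707786
h 36.957441762868854 lat [-0.22141396 -0.76515063 -0.51016071]
offset tool [-0.39 -0.67  0.21] axdiff [-0.33  0.    0.12] 3515 0.56 h 37.62 lat [-0.01 -0.44 -0.3 ] t 24.7333
by eef: h 36.96 lat [-0.22 -0.77 -0.51]
[ 0.37089158 -2.05431142  3.90253329]
```

View pics/w11.png

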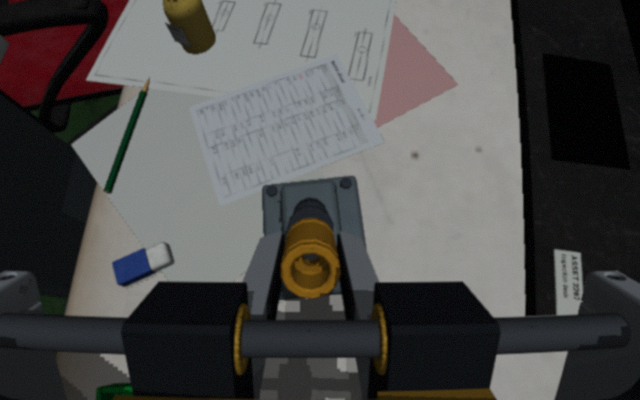

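```bash
python3 - <<'E'
from chk import *
arm.dwell(0.15)
arm.move_l(O+a*95,vel=150); S=st(); print(S["grip_width"],S["time"])
R=rot([0,0,-1],[1,0,0])
arm.move_ptp([632,-256,95],R)
s=snap("wrist","w12")
print([(np.round(d["centre"],1),d["score"]) for d in models.tip_of("red_tray_in",s)[:2]])
arm.move_l([632,-256,39],vel=120); arm.dwell(0.25); S=st(); print(S["eef_pos"],S["grip_width"],S["wrist_force"])
jaws.open_jaws()
arm.move_l([632,-256,140],vel=250); arm.move_ptp([560,-240,180],R); arm.dwell(.2)
s=snap("wrist","w13"); c=snap("scene","c13"); 
for n in ("sleeve_p_centre","red_tray_in","green_tray_in"): print(n,[(np.round(d["centre"],1),d["score"]) for d in models.tip_of(n,s)[:3]])
print(st()["time"])
E
```

```text
27.697293128452273 25.4333
[(array([ 630.3, -259.1,    6.9]), 0.78)]
[ 632.42217614 -256.1040953    39.78907649] 27.709154065101774 [ 0.29868952  0.07806337 -0.20427026]
sleeve_p_centre [(array([ 458.7, -240.2,   23.1]), 0.78)]
red_tray_in [(array([ 632.8, -260.9,    7.3]), 0.98)]
green_tray_in [(array([ 4.667e+02, -2.448e+02,  3.000e-01]), 0.67)]
29.5417
```

View pics/w13.png

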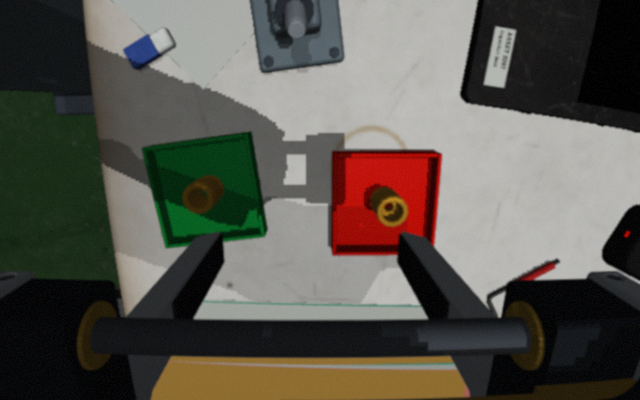

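View pics/c13.png

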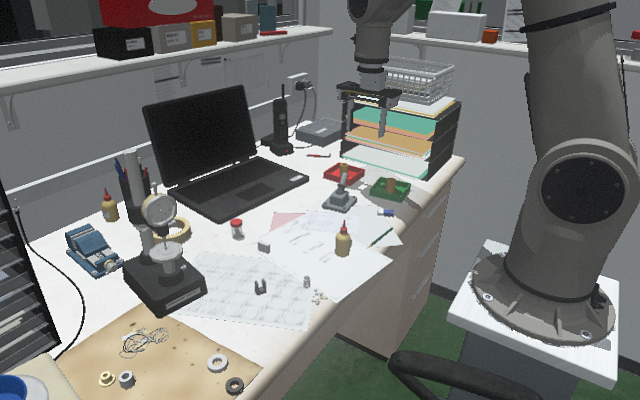

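Wrist view: one sleeve stands in the green tray at about (203,195), the other in the red tray at about (390,208), narrow bore visible. In the scene view the bystanders are where they were and nothing touches the gripper.

```bash
python3 - <<'E'
from sleeve import *
s=snap("wrist","w14"); print(fit_up(s,(461,-244),4),fit_up(s,(632,-256),4))
print(st()["wrist_force"],st()["time"]); print(workorder.hand_in())
E
```

```text
(array([ 461.20515263, -243.7839147 ,    4.33039826]), 993, np.float64(0.5270621497892357)) (array([ 632.26500164, -255.2583621 ,    3.9989067 ]), 943, np.float64(1.423600666163584))
[-0.10971166 -0.32039383  0.34309881] 29.5917
the job is handed in; nothing more can be done
None
```

I checked both sleeves on the pin, placed each in its tray and handed the job in at 29.6 s; no verdict was reported.

- **Sleeve P:** it slid down to the shoulder, with its centre about 20 mm from the face. It went into the green tray before I touched the other sleeve.
- **Sleeve Q:** it stuck half-way, with its centre about 37.6 mm from the face, and went into the red tray.

**Last checks:**
- The fits to the wrist camera's depth map show both sleeves standing on the tray floors. P is about 5 mm from the green tray's middle and Q about 5 mm from the red tray's.
- The gripper was open and clear of everything.
- In the scene picture the other things on the desk looked unmoved; I did not re-measure them.

**Disagreements:**
- The side camera's estimate of the pin was about 3–4 mm off the wrist camera's. I used the wrist views, which agreed with each other to 0.7 mm.
- The fit on Q had a larger residual (1.4 mm), probably because its narrowed bore shows in the depth data.
- Q slipped about 0.7 mm in the grip when it stuck, which did no harm.

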